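Refit the filter cassette of a fume extractor

ROBOT

A 6-joint arm with a two-finger parallel gripper is mounted at the origin on the work surface. World frame = base frame: x ahead of the robot, y to its left, z up, the work surface at z = 0. Lengths are in m, angles in rad, forces in N, time in s.
With the tool pointing down it reaches from about 0.35 to 0.725 m from the base axis. Payload 4.3 kg.
Tool frame: the origin (TCP) lies at the very end of the fingers, on their centre line; the grasp point (between the pads) lies 19 mm behind it; z points along the fingers, y is the line along which they close (so a half turn about z gives the same grasp; the last joint's range is limited). The gripper opens to 85 mm and grips with 20 to 120 N. Pads are 22 mm wide; open, the fingers measure 114 mm over their backs; the gripper's body (76 mm by 85 mm) begins 54 mm behind the grasp point. The pads swing forward as they close: fully open they stand 13 mm farther back than shut.
Start: joints at [-1.314, 0.377, 0.081, 1.274, 0, 1.46], TCP at [0.206, -0.537, 0.202] pointing down, gripper open.
Joint ranges: [-2.72, 2.72], [-0.84, 1.66], [-1.02, 1.22], [-1.77, 2.12], [-1.37, 1.28], [-3.14, 3.14]. Speed limits (rad/s): [2.57, 2.57, 3.14, 3.14, 3.14, 3.14].

INTERFACE

Orientations are given as a unit quaternion [w, x, y, z].
In Python, from cell import env, imaging, sign_off gives the robot as it stands. The module is installed in compiled form; this text tells all that it offers.
- The arm moves only by the tool carry_out, never from a script. Its argument "plan" is a list of rows, each a list of 7 numbers: the shift along the tool's x, y, z in units of 50 mm (1.0 is 50 mm), then the turn, a rotation vector about the tool's x, y, z in units of 5 degrees (1.0 is 5 degrees), then the finger opening in mm, from 0 to 85.4. A call has 1 to 20 rows; each row shifts and turns the commanded pose from where the row before left it, along the tool's axes as they then stand; what a row does not reach is not made up. A row lasts 1/8 s, in which the tool goes at most 62.5 mm and 10.7 degrees, less where a joint would pass 70% of its speed; a pose out of reach is approached as far as the arm can. A call is refused whole if a number of a shift passes 1 or a number of a turn 1, either way. A call with a gripper value outside its range is refused whole. The fingers move at their own pace and stop on an object; "squeeze" is the grip in N (left out, the last holds). Time passes only in rows, so rows that do not move let the fingers close. It gives the time, the measured TCP pose, the force, the opening and the grip force at its end, in the units of the state.
- env.get_state(): the state, without advancing time (a new reading comes with each control period).
- imaging.read_camera(name): name is "side" or "top" or "wrist"; returns a dict with "image" (480x640x3 uint8, red, green, blue), "fov_y" (degrees; the focal length in pixels is half the picture's height over the tangent of half this angle, whatever the lens; pixels are square), "cx", "cy" (the principal point, pixels), "position" and "orientation" of the camera in the world; the wrist camera has in their place "T_tool_cam" (4x4, takes a point from camera to tool coordinates, whose origin is the TCP and whose axes are the flange's). Camera axes: x right, y down, z forward; pixel columns grow to the right and rows downward; lengths in m; the calibration is good to about 2 mm. A picture is of the moment at which its call begins: read the wrist's pose just before it. There is no depth.
- sign_off(): hands the job in; it is judged then, once.
The state is a dict: "t": time; "q": joint angles; "joint_vel": joint speeds; "joint_torque": joint torques, N m; "ee_pos": TCP position; "tcp_rot": TCP orientation; "ft_force": force on the tool from outside, world axes, zero at the start; "wrist_torque": the same for the moment, N m; "gripper_width": finger opening in m; "grasp_force": force on a finger pad.
Only numpy, scipy, OpenCV 4.12 (cv2) and the standard library are available. Lean on these libraries where they do the work, as an engineer would, in place of code of your own. Each camera call takes 0.05 s, during which the arm holds its last target. There are 200 camera calls.

TASK

Fit the filter cassette into the open fume extractor head: take it by its grip rib, hook its tongue under the fixed lip of the head, then swing the other end down until the spring catch snaps over it and it lies flat and fully home, and let go. Work gently and by feel, never forcing the cassette or the robot against the head, and leave the other things on the bench alone.

Things in the scene. Friction and masses are not known exactly. Their poses are not given: they have to be found in the camera images.
- cassette: loose grey filter cassette, about 0.18 kg, flat on the bench. Plate 120 (x) x 110 (y) x 14 mm; at its -x end a thin tongue continues it, 14 mm long, 90 wide, 5 thick, level with the underside (134 mm long in all). On top at the middle a grip rib, 14 mm along x, 44 mm along y, from z = 14 to z = 44 mm. Origin: centre of the plate's underside; z up
- tongue (a point): middle of the lower edge of the tongue's end, at (-74, 0, 0) mm in the cassette's frame; its axes are the cassette's
- head: fume extractor intake head: black shell, fixed, open face up, 204 (x) x 150 (y) x 58 mm, fan inside. Origin: centre of underside; z up; the -x end (lip end) faces roughly to the robot. In it a grey seat with a recess 136.5 mm long (x), 116 mm wide; its ledge, where the cassette comes to lie, is at z = 48 mm (64 mm wide at the lip end), its side walls reach z = 61. It bears no more than 20 N, from cassette or robot
- stop (a point): nominal foot of the recess's stop wall at the lip end: on the ledge, at (-68.25, 0, 48) mm in the head's frame; axes as the head's. In each episode the whole seat (stop, lip, end wall, catch) is stuck up to 18 mm along +x or -x of nominal; this shift is not in any reported pose: find the stop by touch
- lip (a point): nominal lower front edge of the fixed lip, full width: (-61.25, 0, 59) mm in the head's frame. The lip reaches 7 mm from the stop wall over the recess, underside at z = 59, top at z = 63 (11 mm of room over the ledge). The tongue goes under it with the cassette tilted 0.25 to 0.4 rad, its +x end up. Shifts with the seat
- end_wall (a point): nominal top edge of the recess's other end: (68.25, 0, 60) mm in the head's frame; shifts with the seat. The cassette, 134 mm long with its tongue, has only 2.5 mm of play between stop and end wall, so the tongue must be against the stop for the other end to go down
- catch (a joint): spring catch: dark steel slider, 44 mm wide, over the end wall. Its nose stands 5.5 mm over the recess, underside 15 mm over the ledge (1 mm over a seated cassette); a 65 deg ramp above it reaches z = 77. Value: m pushed back along the head's +x; 0 = forward, 0.010 = fully back. Spring 1.2 N at 0, 3 N at 5.5 mm: the cassette's +x edge, pressed down by 4 to 8 N there, moves it; then it snaps back to 0
- spool: bystander: spool of solder, 52 mm across, 36 mm high; origin at the centre of its underside
- screwdriver: bystander: small screwdriver lying along its x, 150 mm long; origin under its middle
- tin: bystander: open brass tin, 68 mm across, 40 mm high; origin at the centre of its underside
- pliers: bystander: small pliers lying flat, 150 mm long, 15 mm high; origin near the middle
- parts_tray: bystander: white parts tray, 100 x 140 x 30 mm; origin at the centre of its underside
- meter: bystander: hand multimeter lying flat, 150 x 75 x 39 mm; origin at the centre of its underside
Mind the look-alikes: they are no part of the job. What is shaped like the cassette but pink is not meant.

How it is judged:
By the outcome, as a careful person would: the job done as asked, in the order asked, and still so for the second after the job is handed in, with the robot touching nothing.
It also fails if it takes over 64 s, if anything falls off the work surface, if the arm or the gripper's body presses on something with over 40 N, if the wrist force passes 120 N, or if a joint passes its speed limit or range.

## Working session

There is one attempt and no reset: what is moved stays moved. The work goes in short steps, Python scripts to look and compute and a tool call to move; the robot and the scene stay as the last step left them, time stands still between calls to the robot, and variables do not carry over. Pictures are saved under pics/ and viewed, at most 10 in all, crops included, and the job is handed in when it is done.

Besides the shell and the picture viewer there is one more tool, called by a JSON object that holds its "op" and its "data". carry_out: Moves the arm, as the interface text tells. Its arguments: {"type":"object","properties":{"plan":{"type":"array","items":{"type":"array","items":{"type":"number"}}},"squeeze":{"type":"number"}},"required":["plan"]}

```bash
mkdir -p pics; cat > h.py <<'E'
import numpy as np, cv2
from scipy.spatial.transform import Rotation as R
from cell import env, imaging, sign_off
def rot(q): return R.from_quat([q[1],q[2],q[3],q[0]]).as_matrix()
def cam(n):
    s=env.get_state(); c=imaging.read_camera(n)
    if 'T_tool_cam' in c:
        T=np.eye(4); T[:3,:3]=rot(s['tcp_rot']); T[:3,3]=s['ee_pos']; T=T@np.array(c['T_tool_cam'])
    else:
        T=np.eye(4); o=np.array(c['orientation']); T[:3,:3]=o if o.shape==(3,3) else rot(o); T[:3,3]=c['position']
    c['T']=T; c['f']=240/np.tan(np.radians(c['fov_y'])/2); return c
def ray(c,u,v):
    d=c['T'][:3,:3]@np.array([(u-c['cx'])/c['f'],(v-c['cy'])/c['f'],1]); return c['T'][:3,3],d/np.linalg.norm(d)
def onz(c,u,v,z):
    o,d=ray(c,u,v); return o+d*(z-o[2])/d[2]
def tri(c1,p1,c2,p2):
    o1,d1=ray(c1,*p1);o2,d2=ray(c2,*p2)
    t=np.linalg.lstsq(np.c_[d1,-d2],o2-o1,rcond=None)[0]
    a,b=o1+t[0]*d1,o2+t[1]*d2; return (a+b)/2,np.linalg.norm(a-b)
def proj(c,p):
    q=c['T'][:3,:3].T@(np.array(p)-c['T'][:3,3]); return q[:2]/q[2]*c['f']+[c['cx'],c['cy']]
E
python3 - <<'E'
from h import *
s=env.get_state(); print({k:np.round(v,3) for k,v in s.items()})
ims=[]
for n in ['top','side','wrist']:
    c=cam(n); cv2.imwrite(f'pics/{n}0.png',c['image'][:,:,::-1]); print(n,c['fov_y'],c['cx'],c['cy'],np.round(c['T'],3).tolist())
E
```

```text
{'t': np.float64(0.0), 'q': array([-1.314,  0.378,  0.08 ,  1.274,  0.   ,  1.46 ]), 'joint_vel': array([-0.001, -0.001, -0.001,  0.   , -0.001,  0.   ]), 'joint_torque': array([ 0.0000e+00, -4.6360e+01,  2.6988e+01,  2.1000e-02,  0.0000e+00,
       -0.0000e+00]), 'ee_pos': array([ 0.206, -0.536,  0.201]), 'tcp_rot': array([-0.001,  0.983,  0.182, -0.   ]), 'ft_force': array([-0.889,  0.715, -0.539]), 'wrist_torque': array([-0.056,  0.016, -0.   ]), 'grasp_force': np.float64(0.0), 'gripper_width': np.float64(0.085)}
top 55.607552326996924 326.3572027613073 230.28719773004124 [[0.028, -0.991, 0.131, 0.365], [-0.999, -0.031, -0.018, 0.022], [0.022, -0.131, -0.991, 1.236], [0.0, 0.0, 0.0, 1.0]]
side 51.82231004414518 320.3152118133773 234.98014492158813 [[-0.999, -0.039, 0.032, 0.469], [-0.049, 0.661, -0.749, 0.773], [0.008, -0.749, -0.662, 0.783], [0.0, 0.0, 0.0, 1.0]]
wrist 66.90412184982962 314.44527170120705 237.21552599597211 [[0.358, -0.899, -0.254, 0.269], [-0.934, -0.345, -0.095, -0.512], [-0.002, 0.271, -0.963, 0.374], [0.0, 0.0, 0.0, 1.0]]
```

View pics/top0.png

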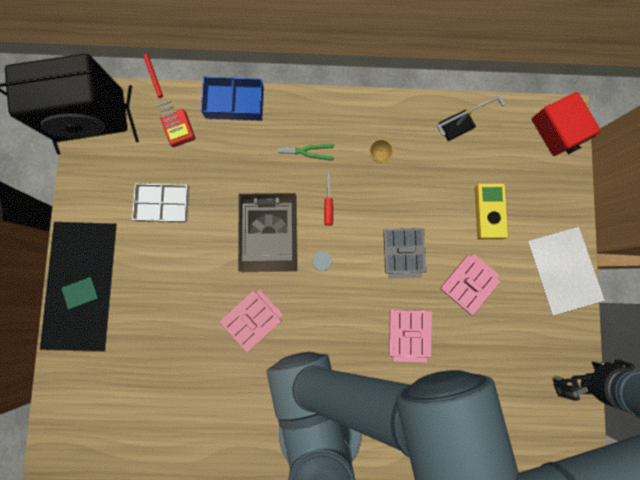

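View pics/side0.png

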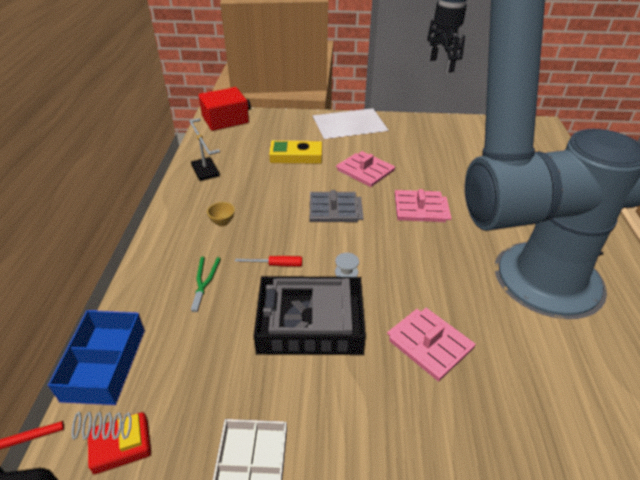

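Top view: the grey cassette is at about (405,252), with its tongue toward the robot. The pink look-alikes are at (251,320), (411,334) and (471,284). The open head is at (268,232), with the catch at its far end (267,200). In the side view the cassette is at (335,206) and the head at (310,315).

Candidates for "cassette" are grey (405,252) and pink (251,320), (411,334), (471,284). I choose the grey one and check it in a close crop.

```bash
python3 - <<'E'
from h import *
t=cam('top'); s=cam('side')
a=cv2.resize(t['image'][215:290,370:440],(400,428),interpolation=cv2.INTER_CUBIC)
b=cv2.resize(s['image'][180:230,300:370],(400,286),interpolation=cv2.INTER_CUBIC)
o=np.zeros((428,800,3),np.uint8);o[:,:400]=a;o[:286,400:]=b
cv2.imwrite('pics/crop1.png',o[:,:,::-1])
# masks: low-saturation grey darker than bench, inside boxes
def ms(c,x0,y0,x1,y1):
    im=c['image'].astype(int); sat=im.max(2)-im.min(2); m=np.zeros(im.shape[:2],np.uint8)
    m[y0:y1,x0:x1]=((sat<28)[y0:y1,x0:x1])*255
    k=max(cv2.findContours(m,0,2)[0],key=cv2.contourArea); return k
for n,c,bx in (('top',t,(370,215,440,290)),('side',s,(295,180,375,232))):
    k=ms(c,*bx); r=cv2.minAreaRect(k); print(n,r,cv2.contourArea(k))
    for z in(0,.014): print(z,[np.round(onz(c,*p,z),3).tolist() for p in cv2.boxPoints(r)])
for n,c,p in (('top',t,(268,232)),('side',s,(310,290))): print(n,'head',onz(c,*p,.058))
k=ms(t,220,180,310,285);r=cv2.minAreaRect(k);print('head',r,[np.round(onz(t,*p,.058),3).tolist() for p in cv2.boxPoints(r)])
print('rib tri',tri(t,(405,249),s,(335,195)))
E
```

```text
top ((404.2868347167969, 252.8838653564453), (49.41545486450195, 40.631412506103516), 87.61405944824219) 1856.0
0 [[0.537, -0.157, 0.0], [0.545, -0.269, 0.0], [0.41, -0.274, 0.0], [0.402, -0.164, 0.0]]
0.014 [[0.535, -0.155, 0.014], [0.543, -0.265, 0.014], [0.409, -0.271, 0.014], [0.402, -0.162, 0.014]]
side ((336.0, 205.5), (52.0, 31.0), 0.0) 1445.0
0 [[0.535, -0.162, 0.0], [0.543, -0.291, 0.0], [0.405, -0.299, 0.0], [0.406, -0.17, 0.0]]
0.014 [[0.534, -0.146, 0.014], [0.542, -0.272, 0.014], [0.406, -0.28, 0.014], [0.408, -0.153, 0.014]]
top head [0.51161279 0.15154504 0.058     ]
side head [0.51626958 0.11818827 0.058     ]
head ((267.5, 231.5), (56.99999237060547, 76.99998474121094), -0.0) [[0.411, 0.221, 0.058], [0.612, 0.232, 0.058], [0.617, 0.083, 0.058], [0.415, 0.075, 0.058]]
rib tri (array([ 0.4773444 , -0.20821234,  0.04871366]), np.float64(0.0033426814659565786))
```

View pics/crop1.png

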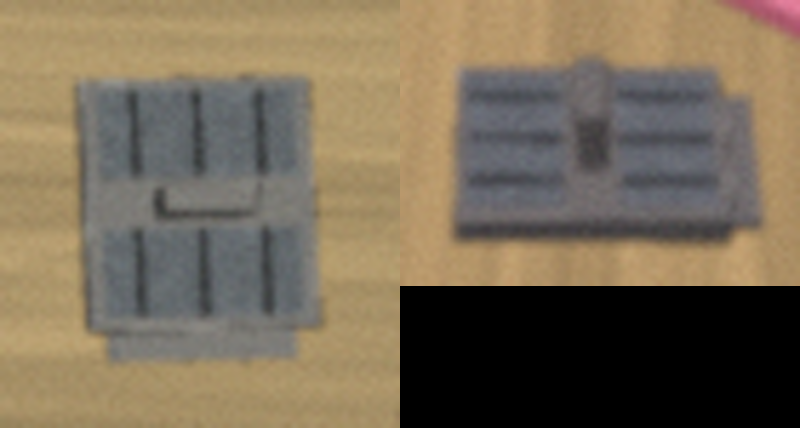

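The crop confirms it: a grey plate with its rib at crop (207,200), and the tongue on the side toward the robot (crop (203,345)). The cassette yaw is about 3° and its centre is near (0.48, -0.215). Next I turn the tool so that its y lies along the cassette's x, and go above the cassette.

{"op": "carry_out", "data": {"plan": [[0, 0, 0, 0, 0, -1, 50], [0, 0, 0, 0, 0, -1, 50], [0, 0, 0, 0, 0, -1, 50], [0, 0, 0, 0, 0, -1, 50], [0, 0, 0, 0, 0, -1, 50], [0, 0, 0, 0, 0, -1, 50], [0, 0, 0, 0, 0, -1, 50], [0, 0, 0, 0, 0, -1, 50], [0, 0, 0, 0, 0, -1, 50], [0, 0, 0, 0, 0, -1, 50], [0, 0, 0, 0, 0, -1, 50], [0, 0, 0, 0, 0, -1, 50], [0, 0, 0, 0, 0, -1, 50], [0, 0, 0, 0, 0, -1, 50], [0.95, 0.95, -0.17, 0, 0, -0.4, 50], [0.95, 0.95, -0.17, 0, 0, 0, 50], [0.95, 0.95, -0.17, 0, 0, 0, 50], [0.95, 0.95, -0.17, 0, 0, 0, 50], [0.95, 0.95, -0.17, 0, 0, 0, 50], [0.95, 0.95, -0.17, 0, 0, 0, 50]]}}

```text
t: 2.75
ee_pos: [0.4578, -0.2601, 0.2494]
tcp_rot: [0.0, 0.688, 0.725, -0.0]
ft_force: [1.4, -1.2, 0.0]
gripper_width: 0.0503
grasp_force: 0.0
```

```bash
cat >> h.py <<'E'
import pickle
def snap(tag):
    c=cam('wrist'); pickle.dump(c,open(tag+'.pkl','wb')); cv2.imwrite(f'pics/{tag}.png',c['image'][:,:,::-1]); return c
E
python3 -c "
from h import *
c=snap('w1');print(np.round(env.get_state()['ee_pos'],4))"
```

```text
[ 0.4626 -0.2541  0.2504]
```

View pics/w1.png

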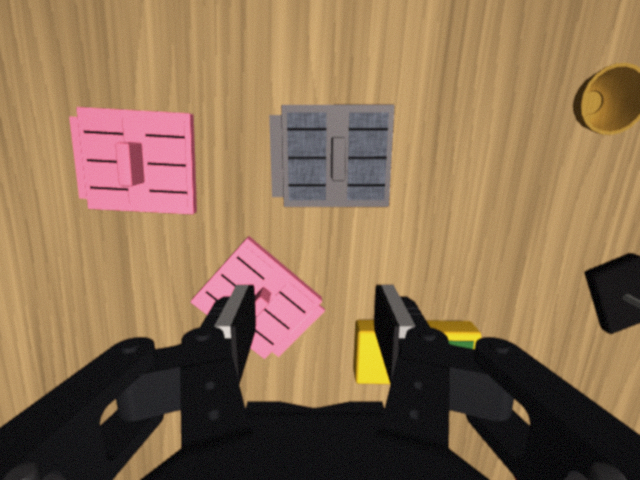

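{"op": "carry_out", "data": {"plan": [[0.8, 0.6, 0, 0, 0, 0, 50], [0, 0, 0, 0, 0, 0, 50], [0, 0, 0, 0, 0, 0, 50]]}}

```text
t: 3.18
ee_pos: [0.4842, -0.2205, 0.2489]
tcp_rot: [-0.0, 0.688, 0.726, -0.0]
ft_force: [0.3, -0.0, 0.4]
gripper_width: 0.0497
grasp_force: 0.0
```

```bash
python3 -c "
from h import *
c=snap('w2');print(np.round(env.get_state()['ee_pos'],4))"
```

```text
[ 0.4839 -0.221   0.2489]
```

{"op": "carry_out", "data": {"plan": [[1, 0.05, 0, 0, 0, 0, 50], [1, 0.05, 0, 0, 0, 0, 50], [1, 0.05, 0, 0, 0, 0, 50], [1, 0.05, 0, 0, 0, 0, 50], [1, 0.05, 0, 0, 0, 0, 50], [1, 0.05, 0, 0, 0, 0, 50], [0, 0, 0, 0, 0, 0, 50], [0, 0, 0, 0, 0, 0, 50], [0, 0, 0, 0, 0, 0, 50]]}}

```text
t: 4.35
ee_pos: [0.4839, 0.0785, 0.249]
tcp_rot: [0.0, 0.689, 0.725, -0.0]
ft_force: [0.2, -0.1, 0.9]
gripper_width: 0.0498
grasp_force: 0.0
```

```bash
python3 -c "
from h import *
c=snap('w3');print(np.round(env.get_state()['ee_pos'],4))"
```

```text
[0.4839 0.0786 0.249 ]
```

View pics/w3.png

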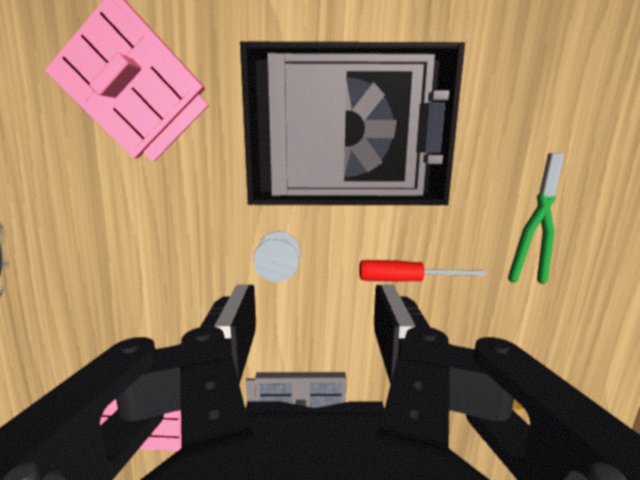

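w1: plate corners are about (282,105), (394,104), (389,207), (285,207). The tongue is at x≈271 and the rib top at (338,158). w3: the head's outer rim corners are about (241,42), (464,42), (448,204), (249,204), the lip's front edge is at x≈287, and the catch is at (433,127). I take a second head view from another place, then measure.

{"op": "carry_out", "data": {"plan": [[1, 0.6, 0, 0, 0, 0, 50], [0.4, 0, 0, 0, 0, 0, 50], [0, 0, 0, 0, 0, 0, 50], [0, 0, 0, 0, 0, 0, 50]]}}

```text
t: 4.9
ee_pos: [0.51, 0.1505, 0.249]
tcp_rot: [0.0, 0.689, 0.725, -0.0]
ft_force: [-0.4, -0.1, 0.5]
gripper_width: 0.0499
grasp_force: 0.0
```

```bash
python3 - <<'E'
from h import *
c=snap('w4');print(np.round(env.get_state()['ee_pos'],4))
def L(t): return pickle.load(open(t+'.pkl','rb'))
w=[None]+[L(f'w{i}') for i in(1,2,3,4)]
ims=[]
for i,bx in ((3,(235,30,475,215)),(4,None)):
    im=w[i]['image']
    if bx is None:
        p=proj(w[4],onz(w[3],350,122,.055)); x,y=int(p[0]),int(p[1]); bx=(max(x-120,0),max(y-92,0),x+120,y+93); print('box',bx)
    k=im[bx[1]:bx[3],bx[0]:bx[2]]; ims.append(cv2.resize(k,(720,int(k.shape[0]*720/k.shape[1])),interpolation=cv2.INTER_CUBIC)[:555])
cv2.imwrite('pics/h3.png',ims[0][:,:,::-1]);cv2.imwrite('pics/h4.png',ims[1][:,:,::-1])
# cassette: grey saturation mask in w1,w2
for i in(1,2):
    im=w[i]['image'].astype(int); hsv=im.max(2)-im.min(2); m=((hsv<25)&(im.max(2)>45)).astype(np.uint8)*255
    m[:, :]=cv2.morphologyEx(m,cv2.MORPH_CLOSE,np.ones((7,7)))
    for k in cv2.findContours(m,0,2)[0]:
        if cv2.contourArea(k)>3000:
            r=cv2.minAreaRect(k); print(i,np.round(r[0],1),np.round(r[1],1),r[2], cv2.approxPolyDP(k,4,True)[:,0].tolist()[:14])
E
```

```text
[0.51   0.1504 0.2491]
box (198, 102, 438, 287)
1 [331.5 155. ] [100. 123.] 90.0 [[270, 116], [273, 195], [282, 195], [285, 205], [387, 205], [392, 105], [282, 106], [280, 116]]
2 [305.5 190. ] [ 96. 119.] 90.0 [[246, 152], [249, 224], [261, 229], [261, 237], [362, 236], [365, 143], [257, 143], [255, 152]]
```

View pics/h3.png

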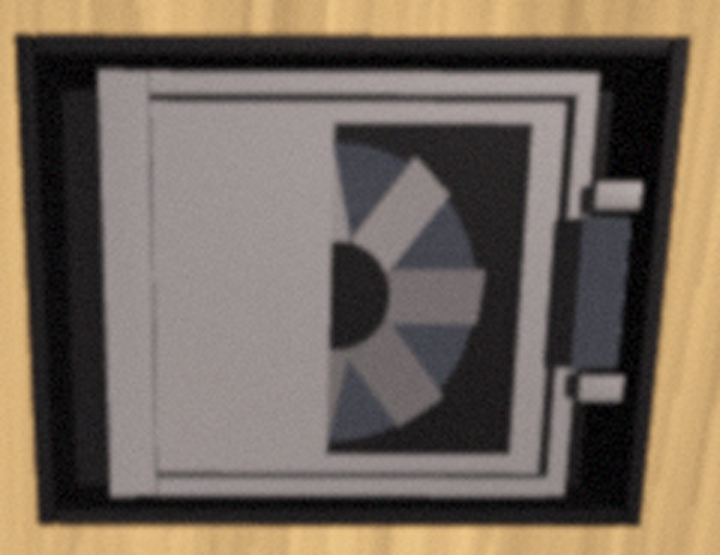

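View pics/h4.png

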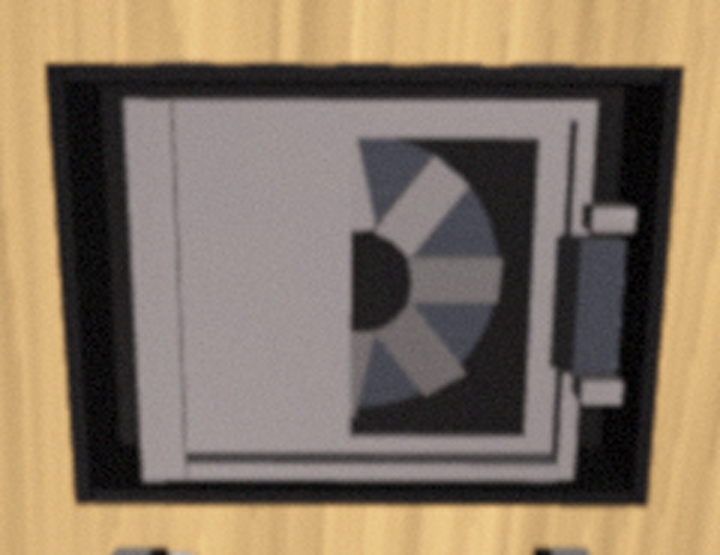

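```bash
python3 - <<'E'
from h import *
def L(t): return pickle.load(open(t+'.pkl','rb'))
w1,w2,w3,w4=[L(f'w{i}') for i in(1,2,3,4)]
def show(n,P): print(n,np.round(np.array(P)*1000,1).tolist())
a=[(282,105.5),(392.5,104.5),(388,206),(285,206)]; b=[(257,142.5),(365.5,142.5),(362,236.5),(261,237)]
T=[tri(w1,p,w2,q) for p,q in zip(a,b)]
for t in T: show('cass corner',t[0]); 
for c,pp in((w1,a),(w2,b)):
    P=np.array([onz(c,*p,.014) for p in pp]); show('z14',P); d=(P[1]+P[2]-P[0]-P[3]); e=P[0]+P[1]-P[2]-P[3]
    show('ctr',P.mean(0)); print('yaw',np.degrees(np.arctan2(d[1],d[0])),np.degrees(np.arctan2(-e[0],e[1])),np.linalg.norm(d)/2,np.linalg.norm(e)/2)
# rib top from pictures: lighter rib mask unknown -> corners by eye in w1
show('rib top w1',[onz(w1,*p,.044) for p in((333,138),(345,138),(345,180),(333,180))])
o3,o4=np.array([235,30]),np.array([198,102])
def pt(n,p,q,z=None):
    p=np.array(p)/3+o3;q=np.array(q)/3+o4; r,e=tri(w3,p,w4,q); show(n,[*r,e]); 
    if z: show('   at z',[*onz(w3,*p,z)[:2],*onz(w4,*q,z)[:2]])
    return r
for i,(p,q) in enumerate([((17,37),(48,66)),((688,38),(684,68)),((640,523),(647,502)),((40,523),(78,502))]): pt(f'rim{i}',p,q,.058)
pt('lip front +y',(149,70),(172,100),.063);pt('lip front -y',(158,497),(187,480),.063)
pt('seat L +y',(98,70),(123,98),.063);pt('seat L -y',(110,497),(142,482),.063)
pt('seat R +y',(600,72),(598,100),.061);pt('seat R -y',(565,497),(574,480),.061)
pt('endwall inner +y',(575,97),(577,122),.060)
E
```

```text
cass corner [417.2, -163.2, 11.8]
cass corner [534.6, -156.7, 14.3]
cass corner [543.3, -267.1, -0.1]
cass corner [422.6, -272.2, 6.5]
z14 [[417.4, -163.4, 14.0], [534.1, -156.4, 14.0], [541.0, -265.1, 14.0], [423.8, -271.1, 14.0]]
ctr [479.1, -214.0, 14.0]
yaw 3.1918721146884304 3.481886552594147 0.11712868335074185 0.10842487615941464
z14 [[417.5, -163.1, 14.0], [535.1, -157.0, 14.0], [540.6, -262.8, 14.0], [423.1, -269.6, 14.0]]
ctr [479.1, -213.1, 14.0]
yaw 3.125951944554881 2.9829447956822914 0.11772678261882938 0.10626267874223505
rib top w1 [[472.0, -193.6, 44.0], [484.1, -192.9, 44.0], [487.2, -234.8, 44.0], [474.8, -235.4, 44.0]]
rim0 [408.9, 224.3, 57.6, 0.1]
   at z [408.9, 224.2, 409.1, 224.2]
rim1 [611.6, 233.9, 56.8, 0.7]
   at z [610.8, 233.8, 611.6, 233.8]
rim2 [618.9, 85.7, 56.0, 0.4]
   at z [618.3, 86.0, 618.1, 86.6]
rim3 [415.6, 75.7, 56.3, 0.2]
   at z [415.8, 76.1, 416.1, 76.3]
lip front +y [449.5, 215.9, 64.2, 0.2]
   at z [449.3, 216.1, 449.4, 215.8]
lip front -y [455.3, 87.3, 60.3, 0.5]
   at z [455.7, 87.7, 455.4, 88.4]
seat L +y [433.8, 215.6, 62.1, 0.2]
   at z [434.1, 215.4, 433.9, 215.6]
seat L -y [439.8, 87.0, 63.3, 0.1]
   at z [439.8, 86.9, 439.7, 86.9]
seat R +y [584.7, 222.6, 61.0, 0.1]
   at z [584.7, 222.6, 584.6, 222.6]
seat R -y [591.2, 93.8, 59.3, 0.5]
   at z [590.9, 94.0, 590.6, 94.5]
endwall inner +y [578.8, 215.6, 59.5, 0.5]
   at z [578.4, 215.6, 578.9, 215.5]
```

Heights and sizes check out: the cassette top measures about 14 mm and the plate 117×108 mm, the rim is at z≈57, and the lip is at z≈60–64. The head centre is (513.5, 155.1) mm with yaw 2.7°. The seat shift looks like about 0, which I'll verify by touch. The cassette centre is (479.2, -213.7) mm with yaw 3.1°. Now to the grasp.

{"op": "carry_out", "data": {"plan": [[-0.9, -0.12, 0, 0, 0, 0, 50], [-0.9, -0.12, 0, 0, 0, 0, 50], [-0.9, -0.12, 0, 0, 0, 0, 50], [-0.9, -0.12, 0, 0, 0, 0, 50], [-0.9, -0.12, 0, 0, 0, 0, 50], [-0.9, -0.12, 0, 0, 0, 0, 50], [-0.9, -0.12, 0, 0, 0, 0, 50], [-0.94, -0.15, 0, 0, 0, 0, 50], [0, 0, 1, 0, 0, 0, 50], [0, 0, 1, 0, 0, 0, 50], [0, 0, 1, 0, 0, 0, 50], [0, 0, 0, 0, 0, 0, 50], [0, 0, 0, 0, 0, 0, 50]]}}

```text
t: 6.58
ee_pos: [0.4803, -0.2135, 0.101]
tcp_rot: [0.001, 0.689, 0.725, 0.0]
ft_force: [0.7, 0.0, -0.2]
gripper_width: 0.0502
grasp_force: 0.0
```

{"op": "carry_out", "data": {"plan": [[0, -0.02, 0.8, 0, 0, 0, 50], [0, 0, 0.6, 0, 0, 0, 50], [0, 0, 0.26, 0, 0, 0, 50], [0, 0, 0, 0, 0, 0, 50], [0, 0, 0, 0, 0, 0, 50]]}}

```text
t: 7.2
ee_pos: [0.4802, -0.2135, 0.0179]
tcp_rot: [0.002, 0.688, 0.725, 0.0]
ft_force: [-0.2, 0.5, -0.2]
gripper_width: 0.0502
grasp_force: 0.0
```

{"op": "carry_out", "data": {"plan": [[0, 0, 0, 0, 0, 0, 8], [0, 0, 0, 0, 0, 0, 8], [0, 0, 0, 0, 0, 0, 8], [0, 0, 0, 0, 0, 0, 8], [0, 0, 0, 0, 0, 0, 8], [0, 0, 0, 0, 0, 0, 8]], "squeeze": 50}}

```text
t: 7.95
ee_pos: [0.4786, -0.2125, 0.016]
tcp_rot: [0.0, 0.688, 0.725, -0.0]
ft_force: [1.1, 0.7, 0.6]
gripper_width: 0.0081
grasp_force: 0.0
```

```bash
python3 -c "
from h import *
print({k:np.round(v,4) for k,v in env.get_state().items()})
c=snap('w5')"
```

```text
{'t': np.float64(7.95), 'q': array([-5.390e-01,  4.103e-01, -3.822e-01,  7.783e-01, -1.000e-04,
        9.792e-01]), 'joint_vel': array([-0.0004, -0.0006,  0.0007, -0.0012, -0.0017, -0.0007]), 'joint_torque': array([ 5.00000e-04, -4.33059e+01,  2.23598e+01,  2.40000e-03,
       -6.00000e-04, -0.00000e+00]), 'ee_pos': array([ 0.4786, -0.2125,  0.016 ]), 'tcp_rot': array([ 0.    ,  0.6883,  0.7255, -0.    ]), 'ft_force': array([1.1388, 0.7037, 0.5915]), 'wrist_torque': array([ 0.0583, -0.0104, -0.0138]), 'grasp_force': np.float64(0.0), 'gripper_width': np.float64(0.0081)}
```

View pics/w5.png

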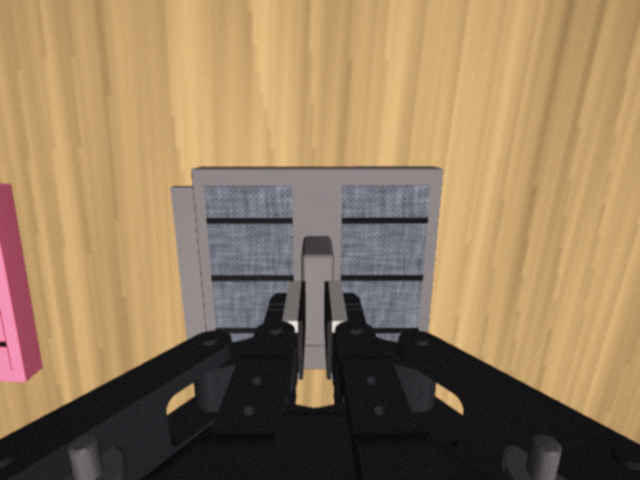

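w5: the fingers stand on both sides of the rib (rib about x 303–331, pads at x≈298 and 332) with nothing gripped yet, so the opening has to be commanded smaller. I close further.

{"op": "carry_out", "data": {"plan": [[0, 0, 0, 0, 0, 0, 0], [0, 0, 0, 0, 0, 0, 0], [0, 0, 0, 0, 0, 0, 0], [0, 0, 0, 0, 0, 0, 0], [0, 0, 0, 0, 0, 0, 0]], "squeeze": 60}}

```text
t: 8.62
ee_pos: [0.4786, -0.2125, 0.0161]
tcp_rot: [0.0, 0.688, 0.725, -0.0]
ft_force: [0.4, 0.1, 0.4]
gripper_width: -0.0001
grasp_force: 0.0
```

```bash
python3 - <<'E'
from h import *
c=pickle.load(open('w5.pkl','rb')); T=c['T']
print('camera',np.round(T[:3,3],4))
R0=R.from_euler('z',3.1,degrees=True).as_matrix()
for n,p in {'rib+y':(0,.022,.044),'rib-y':(0,-.022,.044),'rib-y low':(0,-.022,.014),'pl++':(.06,.055,.014),'pl-+':(-.06,.055,.014),'pl+-':(.06,-.055,.014),'tong':(-.074,.045,.005)}.items():
    print(n,np.round(proj(c,R0@np.array(p)+[.4792,-.2137,0]),1))
s=np.array([.4786,-.2125,.016]); print('tcp',proj(c,s)); print('grasp',proj(c,s+[0,0,.019]))
c2=snap('w6'); t=cam('top'); sd=cam('side')
im=c2['image']; o=np.zeros((560,800,3),np.uint8)
o[:360,:480]=cv2.resize(im[140:440,120:520],(480,360),interpolation=cv2.INTER_CUBIC)
k=sd['image'][150:240,280:400]; o[:240,480:]=cv2.resize(k,(320,240),interpolation=cv2.INTER_CUBIC)
k=t['image'][200:300,350:480]; o[240:486,480:]=cv2.resize(k,(320,246),interpolation=cv2.INTER_CUBIC)
cv2.imwrite('pics/c6.png',o[:,:,::-1]); print('ee',np.round(env.get_state()['ee_pos'],4))
E
```

```text
camera [ 0.4742 -0.144   0.1886]
rib+y [317.8 253.8]
rib-y [317.8 346.4]
rib-y low [317.3 314.8]
pl++ [443.9 167.4]
pl-+ [190.7 168. ]
pl+- [425.3 368.3]
tong [170.7 186.6]
tcp [316.29531978 275.30125714]
grasp [316.47465651 290.71084326]
ee [ 0.4786 -0.2125  0.0161]
```

View pics/c6.png

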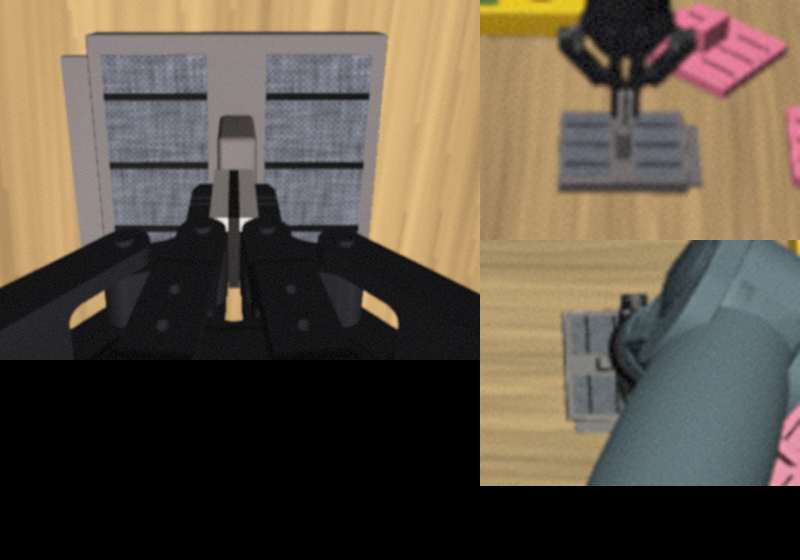

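```bash
python3 - <<'E'
from h import *
c=pickle.load(open('w6.pkl','rb')); s=cam('side'); st=env.get_state(); print(st['ee_pos'],st['q'])
for u,v in((334.4,194.2),):
    o,d=ray(s,u,v)
    for y in(-.20,-.2125,-.225,-.24): print('side ray at y',y,np.round(o+d*(y-o[1])/d[1],4))
print('tri tip',tri(c,(315,282),s,(334.4,194.2)))
e=np.array(st['ee_pos'])
for dy in(0,.011):
  for dz in(0,.01,.02,.03,.04): print(dy,dz,'wrist',np.round(proj(c,e+[0,dy,dz]),1),'side',np.round(proj(s,e+[0,dy,dz]),1))
print('rib top ends side',[np.round(proj(s,[.479,-.2137+y,z]),1).tolist() for y,z in((.022,.014),(.022,.044),(-.022,.044))])
E
```

```text
[ 0.47861727 -0.21253406  0.01608493] [-5.39036778e-01  4.10269777e-01 -3.82107990e-01  7.78330864e-01
 -5.48388501e-05  9.79158903e-01]
side ray at y -0.2 [ 0.4772 -0.2     0.057 ]
side ray at y -0.2125 [ 0.4773 -0.2125  0.0476]
side ray at y -0.225 [ 0.4774 -0.225   0.0383]
side ray at y -0.24 [ 0.4775 -0.24    0.0271]
tri tip (array([ 0.47718123, -0.19868774,  0.05793203]), np.float64(3.812053767480408e-05))
0 0 wrist [316.3 275.4] side [333.5 204.2]
0 0.01 wrist [316.4 283.1] side [333.6 201.1]
0 0.02 wrist [316.5 291.7] side [333.7 197.9]
0 0.03 wrist [316.6 301.4] side [333.8 194.7]
0 0.04 wrist [316.7 312.3] side [333.9 191.4]
0.011 0 wrist [317.5 254.8] side [333.4 206.9]
0.011 0.01 wrist [317.6 261.5] side [333.5 203.8]
0.011 0.02 wrist [317.8 269. ] side [333.6 200.6]
0.011 0.03 wrist [318.  277.5] side [333.7 197.3]
0.011 0.04 wrist [318.2 287. ] side [333.8 194.1]
rib top ends side [[333.1, 210.0], [333.4, 200.4], [333.9, 189.8]]
```

c6: the fingers have shut over the top of the rib. In the wrist and side views together, the real fingertips stand about 35 mm higher than the reported TCP, at about z≈0.05, and nothing has been touched. I reopen narrowly, go down in small steps, and feel for the plate.

{"op": "carry_out", "data": {"plan": [[0, 0, 0, 0, 0, 0, 30], [0, 0, 0, 0, 0, 0, 30], [0, 0, 0, 0, 0, 0, 30], [0, 0, 0, 0, 0, 0, 30], [0, 0.01, 0.1, 0, 0, 0, 30], [0, 0, 0.1, 0, 0, 0, 30], [0, 0, 0.1, 0, 0, 0, 30], [0, 0, 0.1, 0, 0, 0, 30], [0, 0, 0, 0, 0, 0, 30], [0, 0, 0, 0, 0, 0, 30]]}}

```text
t: 10.07
ee_pos: [0.4792, -0.2125, -0.0039]
tcp_rot: [0.0, 0.688, 0.725, -0.0]
ft_force: [0.1, -0.3, -0.0]
gripper_width: 0.03
grasp_force: 0.0
```

{"op": "carry_out", "data": {"plan": [[0, 0, 0.08, 0, 0, 0, 30], [0, 0, 0.08, 0, 0, 0, 30], [0, 0, 0, 0, 0, 0, 30]]}}

```text
t: 10.45
ee_pos: [0.4787, -0.2122, -0.0124]
tcp_rot: [-0.0, 0.688, 0.725, -0.0]
ft_force: [-1.1, 0.0, -0.9]
gripper_width: 0.0301
grasp_force: 0.0
```

```bash
python3 - <<'E'
from h import *
c=snap('w7'); s=cam('side'); st=env.get_state(); print(st['ee_pos'],st['ft_force'])
im=c['image']; o=np.zeros((560,800,3),np.uint8)
o[:480,:480]=cv2.resize(im[140:400,190:450],(480,480),interpolation=cv2.INTER_CUBIC)
k=s['image'][160:240,290:370]; o[:320,480:]=cv2.resize(k,(320,320),interpolation=cv2.INTER_CUBIC)
cv2.imwrite('pics/c7.png',o[:,:,::-1])
e=st['ee_pos']
for dy in(0,.011):
  for dz in(0.025,.03,.035,.04): print(dy,dz,'wrist',np.round(proj(c,e+[0.015,dy,dz]),1),'side',np.round(proj(s,e+[.015,dy,dz]),1))
E
```

```text
[ 0.47899442 -0.21242584 -0.01202266] [ 0.7315525  -0.11837366 -1.02538941]
0 0.025 wrist [351.  298.7] side [327.4 205. ]
0 0.03 wrist [352.2 303.7] side [327.4 203.4]
0 0.035 wrist [353.3 309.1] side [327.5 201.9]
0 0.04 wrist [354.6 314.8] side [327.5 200.3]
0.011 0.025 wrist [353.  275.4] side [327.2 207.7]
0.011 0.03 wrist [354.2 279.9] side [327.3 206.1]
0.011 0.035 wrist [355.5 284.6] side [327.3 204.5]
0.011 0.04 wrist [356.9 289.6] side [327.3 203. ]
```

View pics/c7.png

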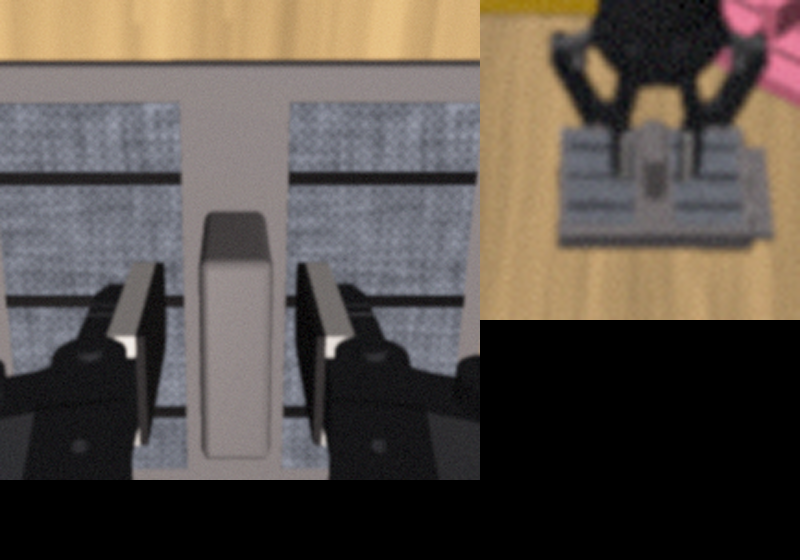

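c7: the pads at crop x≈160 and 300 now straddle the rib (203–270), with the tips a few mm above the plate. So the fingertips lie about 35 mm behind the reported TCP. I lower slightly and grip.

{"op": "carry_out", "data": {"plan": [[0, 0, 0.05, 0, 0, 0, 30], [0, 0, 0, 0, 0, 0, 4], [0, 0, 0, 0, 0, 0, 4], [0, 0, 0, 0, 0, 0, 4], [0, 0, 0, 0, 0, 0, 4], [0, 0, 0, 0, 0, 0, 4]], "squeeze": 60}}

```text
t: 11.3
ee_pos: [0.4791, -0.2125, -0.0144]
tcp_rot: [0.0, 0.688, 0.725, -0.0]
ft_force: [-0.5, 0.1, 0.9]
gripper_width: 0.0131
grasp_force: 59.1
```

Gripped: 13 mm wide, 59 N. I lift gently and check the hold.

{"op": "carry_out", "data": {"plan": [[0, 0, -0.1, 0, 0, 0, 4], [0, 0, -0.4, 0, 0, 0, 4], [0, 0, -0.6, 0, 0, 0, 4], [0, 0, -0.6, 0, 0, 0, 4], [0, 0, -0.6, 0, 0, 0, 4], [0, 0, -0.3, 0, 0, 0, 4], [0, 0, 0, 0, 0, 0, 4], [0, 0, 0, 0, 0, 0, 4]]}}

```text
t: 12.3
ee_pos: [0.4782, -0.212, 0.1143]
tcp_rot: [-0.001, 0.688, 0.725, -0.0]
ft_force: [1.0, -0.5, -1.2]
gripper_width: 0.0131
grasp_force: 58.8
```

{"op": "carry_out", "data": {"plan": [[0.4, 0.07, 0, 0, 0, 0, 4], [0.7, 0.12, 0, 0, 0, 0, 4], [0.8, 0.14, 0, 0, 0, 0, 4], [0.8, 0.14, 0, 0, 0, 0, 4], [0.8, 0.14, 0, 0, 0, 0, 4], [0.8, 0.14, 0, 0, 0, 0, 4], [0.8, 0.14, 0, 0, 0, 0, 4], [0.8, 0.14, 0, 0, 0, 0, 4], [0.8, 0.14, 0, 0, 0, 0, 4], [0.4, 0.07, 0, 0, 0, 0, 4], [0.2, 0.02, 0, 0, 0, 0, 4], [0, 0, 0, -0.6, 0, 0, 4], [0, 0, 0, -0.7, 0, 0, 4], [0, 0, 0, -0.7, 0, 0, 4], [0, 0, 0, -0.7, 0, 0, 4], [0, 0, 0, -0.74, 0, 0, 4], [0, 0, 0, 0, 0, 0, 4], [0, 0, 0, 0, 0, 0, 4]]}}

```text
t: 14.55
ee_pos: [0.523, 0.1548, 0.1157]
tcp_rot: [0.103, 0.681, 0.717, 0.108]
ft_force: [0.5, 0.8, -2.4]
gripper_width: 0.0132
grasp_force: 59.0
```

```bash
cat >> h.py <<'E'
HY=np.radians(2.72); Rh=R.from_euler('z',HY).as_matrix()
STOP=np.array([.51355,.1550,0])+Rh@[-.06825,0,.048]
TIP=np.array([-.0015,-.074,-.0144])   # tongue point in tool frame
A=np.array([[0,1,0],[1,0,0],[0,0,-1.]])  # columns: tool axes in cassette frame
def goal(dx,dz,th,Rc_dyaw=0.,dy=0.):
    s=env.get_state(); Rt=rot(s['tcp_rot']); p=np.array(s['ee_pos'])
    Rc=Rh@R.from_euler('y',-th).as_matrix(); Rg=Rc@A
    tip=STOP+Rh@[dx,dy,dz]; pg=tip-Rg@TIP
    rv=R.from_matrix(Rt.T@Rg).as_rotvec()
    now=Rh.T@(p+Rt@TIP-STOP); e=R.from_matrix(Rh.T@Rt@A.T).as_euler('zyx')
    print('t',round(float(s['t']),2),'tip now (head axes, mm)',np.round(now*1e3,1),'tilt',np.round(-e[1],3),'yaw',np.round(np.degrees(e[0]),2),'F',np.round(s['ft_force'],1),'M',np.round(s['wrist_torque'],2),'w',round(float(s['gripper_width']),4))
    print('shift units',np.round(Rt.T@(pg-p)/.05,3),'turn units',np.round(np.degrees(rv)/5,2))
E
python3 -c "
from h import *
goal(.015,.045,.3)"
```

```text
t 14.55 tip now (head axes, mm) [ 2.7 -2.4 59.6] tilt 0.299 yaw 0.25 F [ 0.5  0.8 -2.4] M [ 0.02  0.38 -0.01] w 0.0132
shift units [0.041 0.149 0.351] turn units [-0.01 -0.01  0.05]
```

{"op": "carry_out", "data": {"plan": [[0.02, 0.08, 0.17, 0, 0, 0.05, 4], [0.02, 0.07, 0.18, 0, 0, 0, 4], [0, 0, 0, 0, 0, 0, 4], [0, 0, 0, 0, 0, 0, 4]]}}

```text
t: 15.05
ee_pos: [0.5349, 0.1579, 0.1006]
tcp_rot: [0.102, 0.682, 0.716, 0.108]
ft_force: [0.4, 0.3, -2.8]
gripper_width: 0.0131
grasp_force: 59.0
```

```bash
python3 -c "
from h import *
goal(.015,.010,.3)"
```

```text
t 15.05 tip now (head axes, mm) [14.8  0.4 44.6] tilt 0.299 yaw 0.06 F [ 0.4  0.3 -2.8] M [ 0.03  0.38 -0.03] w 0.0131
shift units [-0.009 -0.199  0.661] turn units [-0.01 -0.01  0.01]
```

{"op": "carry_out", "data": {"plan": [[0, -0.06, 0.2, 0, 0, 0, 4], [0, -0.06, 0.2, 0, 0, 0, 4], [0, -0.05, 0.16, 0, 0, 0, 4], [0, -0.03, 0.1, 0, 0, 0, 4], [0, 0, 0, 0, 0, 0, 4], [0, 0, 0, 0, 0, 0, 4]]}}

```text
t: 15.8
ee_pos: [0.5356, 0.1581, 0.0669]
tcp_rot: [0.103, 0.682, 0.716, 0.109]
ft_force: [0.4, -0.1, -1.8]
gripper_width: 0.0129
grasp_force: 59.1
```

```bash
python3 -c "
from h import *
goal(.015,.006,.3)"
```

```text
t 15.8 tip now (head axes, mm) [15.5  0.5 10.7] tilt 0.301 yaw 0.06 F [ 0.4 -0.1 -1.8] M [0.   0.38 0.02] w 0.0129
shift units [-0.011 -0.038  0.089] turn units [ 0.01 -0.02  0.01]
```

{"op": "carry_out", "data": {"plan": [[0, -0.018, 0.057, 0, 0, 0, 4], [0, -0.018, 0.057, 0, 0, 0, 4], [0, 0, 0, 0, 0, 0, 4], [0, 0, 0, 0, 0, 0, 4]]}}

```text
t: 16.3
ee_pos: [0.5352, 0.158, 0.0606]
tcp_rot: [0.103, 0.682, 0.716, 0.109]
ft_force: [0.1, 0.4, -2.5]
gripper_width: 0.0135
grasp_force: 59.1
```

{"op": "carry_out", "data": {"plan": [[0, -0.006, 0.019, 0, 0, 0, 4], [0, -0.006, 0.019, 0, 0, 0, 4], [0, 0, 0, 0, 0, 0, 4]]}}

```text
t: 16.68
ee_pos: [0.5351, 0.158, 0.0584]
tcp_rot: [0.103, 0.682, 0.716, 0.109]
ft_force: [-0.2, 0.6, -2.6]
gripper_width: 0.0131
grasp_force: 59.1
```

```bash
python3 -c "
from h import *
goal(.015,.0,.3)"
```

```text
t 16.68 tip now (head axes, mm) [14.9  0.4  2.3] tilt 0.3 yaw 0.06 F [-0.2  0.6 -2.6] M [-0.02  0.42  0.02] w 0.0131
shift units [-0.009 -0.013  0.045] turn units [-0.   -0.02  0.01]
```

Next I feel for the ledge in 1 mm steps.

{"op": "carry_out", "data": {"plan": [[0, -0.006, 0.019, 0, 0, 0, 4], [0, 0, 0, 0, 0, 0, 4]]}}

```text
t: 16.92
ee_pos: [0.5351, 0.158, 0.0575]
tcp_rot: [0.103, 0.682, 0.716, 0.109]
ft_force: [-0.7, -0.2, -2.7]
gripper_width: 0.0129
grasp_force: 59.1
```

{"op": "carry_out", "data": {"plan": [[0, -0.006, 0.019, 0, 0, 0, 4], [0, 0, 0, 0, 0, 0, 4]]}}

```text
t: 17.18
ee_pos: [0.5351, 0.158, 0.0565]
tcp_rot: [0.103, 0.682, 0.716, 0.109]
ft_force: [-0.4, 0.0, -2.1]
gripper_width: 0.0133
grasp_force: 59.1
```

{"op": "carry_out", "data": {"plan": [[0, -0.003, 0.01, 0, 0, 0, 4], [0, 0, 0, 0, 0, 0, 4]]}}

```text
t: 17.42
ee_pos: [0.5352, 0.158, 0.0561]
tcp_rot: [0.103, 0.682, 0.716, 0.109]
ft_force: [0.1, -0.8, -2.6]
gripper_width: 0.013
grasp_force: 59.1
```

{"op": "carry_out", "data": {"plan": [[0, -0.006, 0.019, 0, 0, 0, 4], [0, 0, 0, 0, 0, 0, 4]]}}

```text
t: 17.68
ee_pos: [0.5356, 0.1581, 0.0557]
tcp_rot: [0.103, 0.682, 0.716, 0.109]
ft_force: [-1.9, -0.2, 3.1]
gripper_width: 0.0131
grasp_force: 60.0
```

{"op": "carry_out", "data": {"plan": [[0, -0.003, 0.01, 0, 0, 0, 4], [0, 0, 0, 0, 0, 0, 4]]}}

```text
t: 17.92
ee_pos: [0.5357, 0.1581, 0.0554]
tcp_rot: [0.103, 0.682, 0.716, 0.109]
ft_force: [-3.3, -0.5, 7.7]
gripper_width: 0.0131
grasp_force: 60.6
```

{"op": "carry_out", "data": {"plan": [[0, -0.003, 0.01, 0, 0, 0, 4], [0, 0, 0, 0, 0, 0, 4]]}}

```text
t: 18.18
ee_pos: [0.5359, 0.1581, 0.0552]
tcp_rot: [0.103, 0.682, 0.716, 0.109]
ft_force: [-4.0, -1.8, 10.3]
gripper_width: 0.0133
grasp_force: 61.1
```

Ledge contact is at TCP z≈0.0557, which agrees with the estimate to within 1 mm. I raise about 2 mm clear and move toward the stop.

{"op": "carry_out", "data": {"plan": [[0, 0.021, -0.069, 0, 0, 0, 4], [0, 0, 0, 0, 0, 0, 4], [0, -0.057, -0.018, 0, 0, 0, 4], [0, 0, 0, 0, 0, 0, 4], [0, 0, 0, 0, 0, 0, 4]]}}

```text
t: 18.8
ee_pos: [0.532, 0.1578, 0.0574]
tcp_rot: [0.103, 0.682, 0.716, 0.109]
ft_force: [-0.4, -0.1, -2.3]
gripper_width: 0.0131
grasp_force: 59.1
```

{"op": "carry_out", "data": {"plan": [[0, -0.038, -0.012, 0, 0, 0, 4], [0, 0, 0, 0, 0, 0, 4]]}}

```text
t: 19.05
ee_pos: [0.5299, 0.1577, 0.0576]
tcp_rot: [0.103, 0.682, 0.716, 0.109]
ft_force: [-0.3, 0.1, -1.8]
gripper_width: 0.0126
grasp_force: 59.1
```

{"op": "carry_out", "data": {"plan": [[0, -0.029, -0.009, 0, 0, 0, 4], [0, 0, 0, 0, 0, 0, 4]]}}

```text
t: 19.3
ee_pos: [0.5285, 0.1577, 0.0576]
tcp_rot: [0.103, 0.682, 0.716, 0.109]
ft_force: [0.3, 0.2, -2.0]
gripper_width: 0.0126
grasp_force: 59.1
```

```bash
python3 -c "
from h import *
goal(.005,.002,.3)"
```

```text
t 19.3 tip now (head axes, mm) [8.4 0.4 1.5] tilt 0.3 yaw 0.06 F [ 0.3  0.2 -2. ] M [-0.04  0.41 -0.05] w 0.0126
shift units [-0.01  -0.062 -0.029] turn units [ 0.   -0.02  0.01]
```

{"op": "carry_out", "data": {"plan": [[0, -0.029, -0.009, 0, 0, 0, 4], [0, 0, 0, 0, 0, 0, 4]]}}

```text
t: 19.55
ee_pos: [0.527, 0.1576, 0.0576]
tcp_rot: [0.103, 0.682, 0.716, 0.109]
ft_force: [0.7, -0.4, -2.8]
gripper_width: 0.0127
grasp_force: 59.1
```

{"op": "carry_out", "data": {"plan": [[0, -0.029, -0.009, 0, 0, 0, 4], [0, 0, 0, 0, 0, 0, 4]]}}

```text
t: 19.8
ee_pos: [0.5255, 0.1575, 0.0576]
tcp_rot: [0.103, 0.682, 0.716, 0.109]
ft_force: [-0.2, -0.5, -1.0]
gripper_width: 0.0134
grasp_force: 59.1
```

{"op": "carry_out", "data": {"plan": [[0, -0.019, -0.006, 0, 0, 0, 4], [0, 0, 0, 0, 0, 0, 4]]}}

```text
t: 20.05
ee_pos: [0.5245, 0.1575, 0.0576]
tcp_rot: [0.103, 0.682, 0.716, 0.109]
ft_force: [0.3, -0.3, -2.9]
gripper_width: 0.0131
grasp_force: 59.1
```

{"op": "carry_out", "data": {"plan": [[0, -0.019, -0.006, 0, 0, 0, 4], [0, 0, 0, 0, 0, 0, 4]]}}

```text
t: 20.3
ee_pos: [0.5235, 0.1574, 0.0576]
tcp_rot: [0.103, 0.682, 0.716, 0.109]
ft_force: [0.9, -0.3, -2.3]
gripper_width: 0.0132
grasp_force: 59.1
```

{"op": "carry_out", "data": {"plan": [[0, -0.015, -0.005, 0, 0, 0, 4], [0, 0, 0, 0, 0, 0, 4]]}}

```text
t: 20.55
ee_pos: [0.5228, 0.1574, 0.0577]
tcp_rot: [0.103, 0.682, 0.716, 0.109]
ft_force: [0.2, 1.6, -3.5]
gripper_width: 0.013
grasp_force: 59.1
```

{"op": "carry_out", "data": {"plan": [[0, -0.012, -0.004, 0, 0, 0, 4], [0, 0, 0, 0, 0, 0, 4]]}}

```text
t: 20.8
ee_pos: [0.5222, 0.1574, 0.0577]
tcp_rot: [0.103, 0.682, 0.716, 0.109]
ft_force: [0.3, -0.1, -2.1]
gripper_width: 0.013
grasp_force: 59.1
```

{"op": "carry_out", "data": {"plan": [[0, -0.015, -0.005, 0, 0, 0, 4], [0, 0, 0, 0, 0, 0, 4]]}}

```text
t: 21.05
ee_pos: [0.5219, 0.1574, 0.058]
tcp_rot: [0.103, 0.682, 0.716, 0.109]
ft_force: [1.0, 0.1, -2.6]
gripper_width: 0.0131
grasp_force: 59.0
```

{"op": "carry_out", "data": {"plan": [[0, -0.012, -0.004, 0, 0, 0, 4], [0, 0, 0, 0, 0, 0, 4]]}}

```text
t: 21.3
ee_pos: [0.5218, 0.1574, 0.0583]
tcp_rot: [0.103, 0.682, 0.716, 0.109]
ft_force: [4.0, 0.2, -3.3]
gripper_width: 0.0134
grasp_force: 58.7
```

{"op": "carry_out", "data": {"plan": [[0, -0.012, -0.004, 0, 0, 0, 4], [0, 0, 0, 0, 0, 0, 4]]}}

```text
t: 21.55
ee_pos: [0.5216, 0.1574, 0.0585]
tcp_rot: [0.104, 0.682, 0.716, 0.11]
ft_force: [4.9, -0.6, -5.4]
gripper_width: 0.0129
grasp_force: 58.6
```

```bash
python3 -c "
from h import *
goal(.0,.002,.3)"
```

```text
t 21.55 tip now (head axes, mm) [1.5 0.4 2.2] tilt 0.303 yaw 0.04 F [ 4.9 -0.6 -5.4] M [-0.05 -0.81 -0.03] w 0.0129
shift units [-0.009 -0.031 -0.002] turn units [ 0.03 -0.02  0.  ]
```

The tongue meets the stop at 1.5 mm estimated, which is just what a tilted tongue on an unshifted stop would give. The tongue is hooked under the lip. Now I plan the swing about the tongue's edge.

```bash
cat >> h.py <<'E'
def path(wps,dy=0.):
    """wps: list of (dx,dz,theta) mm/rad -> rows of tool-axis units from the measured pose"""
    s=env.get_state(); Rt=rot(s['tcp_rot']); p=np.array(s['ee_pos'])
    for dx,dz,th in wps:
        Rg=Rh@R.from_euler('y',-th).as_matrix()@A; pg=STOP+Rh@np.array([dx/1e3,dy,dz/1e3])-Rg@TIP
        print(np.round(Rt.T@(pg-p)/.05,3).tolist(),np.round(np.degrees(R.from_matrix(Rt.T@Rg).as_rotvec())/5,2).tolist()); Rt,p=Rg,pg
E
python3 -c "
from h import *
path([(2.2,1.5,.3),(2.2,0.3,.3),(2.1,.3,.27),(2,.3,.24),(1.9,.3,.21),(1.8,.3,.18)],dy=.0004)"
```

```text
[-0.001, 0.008, 0.021] [0.03, -0.02, 0.0]
[0.0, -0.007, 0.023] [0.0, 0.0, 0.0]
[-0.0, -0.011, 0.044] [0.34, 0.0, -0.0]
[0.0, -0.011, 0.044] [0.34, -0.0, 0.0]
[-0.0, -0.011, 0.044] [0.34, 0.0, -0.0]
[-0.0, -0.011, 0.044] [0.34, 0.0, 0.0]
```

{"op": "carry_out", "data": {"plan": [[0, 0.04, 0.013, 0, 0, 0, 4], [0, -0.008, 0.027, 0, 0, 0, 4], [0, 0, 0, 0, 0, 0, 4], [0, 0, 0, 0, 0, 0, 4]]}}

```text
t: 22.05
ee_pos: [0.522, 0.1574, 0.0561]
tcp_rot: [0.102, 0.682, 0.716, 0.109]
ft_force: [1.9, 0.7, -2.4]
gripper_width: 0.0131
grasp_force: 59.1
```

{"op": "carry_out", "data": {"plan": [[0, -0.011, 0.044, 0.34, 0, 0, 4], [0, -0.011, 0.044, 0.34, 0, 0, 4], [0, 0, 0, 0, 0, 0, 4], [0, 0, 0, 0, 0, 0, 4]]}}

```text
t: 22.55
ee_pos: [0.5221, 0.1573, 0.0516]
tcp_rot: [0.082, 0.685, 0.719, 0.087]
ft_force: [0.9, -0.2, -1.5]
gripper_width: 0.0128
grasp_force: 59.3
```

```bash
python3 -c "
from h import *
goal(.002,.0003,.24)
path([(1.9,.3,.21),(1.8,.3,.18)],dy=.0004)"
```

```text
t 22.55 tip now (head axes, mm) [ 1.6  0.4 -0.1] tilt 0.241 yaw 0.06 F [ 0.9 -0.2 -1.5] M [-0.    0.13 -0.04] w 0.0128
shift units [-0.009  0.009 -0.004] turn units [ 0.01 -0.01  0.01]
[-0.001, -0.002, 0.04] [0.35, -0.01, 0.01]
[-0.0, -0.011, 0.044] [0.34, 0.0, 0.0]
```

{"op": "carry_out", "data": {"plan": [[0, -0.004, 0.04, 0.34, 0, 0, 4], [0, -0.01, 0.044, 0.34, 0, 0, 4], [0, 0, 0, 0, 0, 0, 4], [0, 0, 0, 0, 0, 0, 4]]}}

```text
t: 23.05
ee_pos: [0.522, 0.1574, 0.0472]
tcp_rot: [0.062, 0.687, 0.721, 0.066]
ft_force: [0.1, -0.6, -2.9]
gripper_width: 0.0132
grasp_force: 59.2
```

```bash
python3 -c "
from h import *
goal(.0018,.0003,.18)
path([(1.7,.3,.16),(1.6,.3,.14),(1.5,.2,.12),(1.4,.2,.10)],dy=.0004)"
```

```text
t 23.05 tip now (head axes, mm) [1.4 0.4 0.1] tilt 0.181 yaw 0.07 F [ 0.1 -0.6 -2.9] M [0.   0.28 0.  ] w 0.0132
shift units [-0.009  0.008 -0.001] turn units [ 0.01 -0.01  0.01]
[-0.001, 0.0, 0.028] [0.24, -0.01, 0.01]
[0.0, -0.008, 0.029] [0.23, -0.0, 0.0]
[0.0, -0.008, 0.031] [0.23, 0.0, -0.0]
[-0.0, -0.008, 0.029] [0.23, -0.0, 0.0]
```

{"op": "carry_out", "data": {"plan": [[0, -0.002, 0.029, 0.23, 0, 0, 4], [0, 0, 0, 0, 0, 0, 4]]}}

```text
t: 23.3
ee_pos: [0.5226, 0.1574, 0.0459]
tcp_rot: [0.055, 0.688, 0.722, 0.058]
ft_force: [-1.1, 0.8, -0.5]
gripper_width: 0.0132
grasp_force: 59.5
```

{"op": "carry_out", "data": {"plan": [[0, -0.006, 0.029, 0.23, 0, 0, 4], [0, 0, 0, 0, 0, 0, 4]]}}

```text
t: 23.55
ee_pos: [0.5228, 0.1575, 0.0445]
tcp_rot: [0.048, 0.688, 0.722, 0.051]
ft_force: [-1.4, 1.1, -0.6]
gripper_width: 0.0133
grasp_force: 59.6
```

{"op": "carry_out", "data": {"plan": [[0, -0.006, 0.029, 0.23, 0, 0, 4], [0, 0, 0, 0, 0, 0, 4]]}}

```text
t: 23.8
ee_pos: [0.5225, 0.1574, 0.0428]
tcp_rot: [0.041, 0.689, 0.723, 0.044]
ft_force: [-2.6, 0.1, -1.7]
gripper_width: 0.0129
grasp_force: 59.5
```

```bash
python3 -c "
from h import *
goal(.0014,.0002,.12)
path([(1.4,.2,.1),(1.3,.2,.08)],dy=.0004)"
```

```text
t 23.8 tip now (head axes, mm) [2.1 0.4 0.2] tilt 0.12 yaw 0.06 F [-2.6  0.1 -1.7] M [0.02 0.51 0.01] w 0.0129
shift units [-0.01  -0.014 -0.002] turn units [-0.   -0.02  0.01]
[-0.002, -0.02, 0.028] [0.23, -0.02, 0.01]
[-0.0, -0.008, 0.029] [0.23, 0.0, 0.0]
```

{"op": "carry_out", "data": {"plan": [[0, -0.018, 0.028, 0.23, 0, 0, 4], [0, 0, 0, 0, 0, 0, 4]]}}

```text
t: 24.05
ee_pos: [0.5219, 0.1573, 0.0412]
tcp_rot: [0.034, 0.689, 0.723, 0.037]
ft_force: [-2.1, 0.5, -1.6]
gripper_width: 0.0131
grasp_force: 59.3
```

{"op": "carry_out", "data": {"plan": [[0, -0.008, 0.029, 0.23, 0, 0, 4], [0, 0, 0, 0, 0, 0, 4]]}}

```text
t: 24.3
ee_pos: [0.5219, 0.1573, 0.0399]
tcp_rot: [0.027, 0.689, 0.723, 0.03]
ft_force: [-2.0, -0.2, -2.2]
gripper_width: 0.0131
grasp_force: 59.3
```

```bash
python3 -c "
from h import *
goal(.0013,.0002,.08)
path([(1.3,.2,.06),(1.3,.2,.04),(1.3,.2,.02),(1.3,0.2,0)],dy=.0004)"
```

```text
t 24.3 tip now (head axes, mm) [1.8 0.4 0.3] tilt 0.08 yaw 0.05 F [-2.  -0.2 -2.2] M [ 0.01  0.53 -0.03] w 0.0131
shift units [-0.009 -0.011  0.003] turn units [ 0.   -0.01  0.01]
[-0.001, -0.017, 0.032] [0.23, -0.01, 0.01]
[-0.0, -0.006, 0.03] [0.23, 0.0, 0.0]
[-0.0, -0.006, 0.03] [0.23, -0.0, -0.0]
[0.0, -0.006, 0.03] [0.23, 0.0, 0.0]
```

{"op": "carry_out", "data": {"plan": [[0, -0.012, 0.03, 0.23, 0, 0, 4], [0, 0, 0, 0, 0, 0, 4]]}}

```text
t: 24.55
ee_pos: [0.5216, 0.1574, 0.0385]
tcp_rot: [0.02, 0.69, 0.724, 0.022]
ft_force: [-1.7, -0.3, -2.5]
gripper_width: 0.0133
grasp_force: 59.3
```

{"op": "carry_out", "data": {"plan": [[0, -0.006, 0.03, 0.23, 0, 0, 4], [0, 0, 0, 0, 0, 0, 4]]}}

```text
t: 24.8
ee_pos: [0.5214, 0.1574, 0.037]
tcp_rot: [0.014, 0.69, 0.724, 0.015]
ft_force: [-2.6, -0.4, -1.5]
gripper_width: 0.0132
grasp_force: 59.4
```

{"op": "carry_out", "data": {"plan": [[0, -0.006, 0.03, 0.23, 0, 0, 4], [0, 0, 0, 0, 0, 0, 4]]}}

```text
t: 25.05
ee_pos: [0.5211, 0.1574, 0.0355]
tcp_rot: [0.007, 0.69, 0.724, 0.008]
ft_force: [-2.1, 0.5, -1.7]
gripper_width: 0.0127
grasp_force: 59.4
```

```bash
python3 -c "
from h import *
goal(.0013,.0002,.02)
path([(1.3,0.0,0.01),(1.3,0.0,0)],dy=.0004)"
```

```text
t 25.05 tip now (head axes, mm) [1.7 0.4 0.3] tilt 0.02 yaw 0.05 F [-2.1  0.5 -1.7] M [ 0.05  0.48 -0.04] w 0.0127
shift units [-0.01  -0.008  0.003] turn units [ 0.01 -0.01  0.01]
[-0.002, -0.011, 0.022] [0.12, -0.01, 0.01]
[0.0, -0.003, 0.015] [0.11, 0.0, 0.0]
```

{"op": "carry_out", "data": {"plan": [[0, -0.003, 0.018, 0.12, 0, 0, 4], [0, 0, 0, 0, 0, 0, 4]]}}

```text
t: 25.3
ee_pos: [0.5209, 0.1573, 0.0345]
tcp_rot: [0.003, 0.69, 0.724, 0.004]
ft_force: [-1.6, -0.6, -2.9]
gripper_width: 0.0131
grasp_force: 59.3
```

{"op": "carry_out", "data": {"plan": [[0, -0.003, 0.015, 0.12, 0, 0, 4], [0, 0, 0, 0, 0, 0, 4], [0, 0, 0, 0, 0, 0, 4]]}}

```text
t: 25.68
ee_pos: [0.5213, 0.1574, 0.0342]
tcp_rot: [-0.0, 0.69, 0.724, 0.001]
ft_force: [0.5, 0.0, -2.4]
gripper_width: 0.0131
grasp_force: 59.4
```

```bash
python3 -c "
from h import *
goal(.0013,.0,.0)"
```

```text
t 25.68 tip now (head axes, mm) [2.1 0.4 0.5] tilt 0.001 yaw 0.05 F [ 0.5  0.  -2.4] M [-0.03  0.02 -0.  ] w 0.0131
shift units [-0.01  -0.016  0.012] turn units [ 0.01 -0.01  0.01]
```

The catch force has dropped to zero and the tilt is 0.001, so it snapped. I settle it gently onto the ledge.

{"op": "carry_out", "data": {"plan": [[0, 0, 0.012, 0, 0, 0, 4], [0, 0, 0, 0, 0, 0, 4]]}}

```text
t: 25.92
ee_pos: [0.521, 0.1574, 0.0336]
tcp_rot: [-0.0, 0.69, 0.724, 0.001]
ft_force: [0.7, 0.2, -0.9]
gripper_width: 0.0131
grasp_force: 59.7
```

{"op": "carry_out", "data": {"plan": [[0, 0, 0.01, 0, 0, 0, 4], [0, 0, 0, 0, 0, 0, 4]]}}

```text
t: 26.18
ee_pos: [0.521, 0.1574, 0.0336]
tcp_rot: [-0.0, 0.69, 0.724, 0.001]
ft_force: [-2.4, -0.6, 5.5]
gripper_width: 0.0128
grasp_force: 60.4
```

{"op": "carry_out", "data": {"plan": [[0, 0, -0.008, 0, 0, 0, 4], [0, 0, 0, 0, 0, 0, 30], [0, 0, 0, 0, 0, 0, 30], [0, 0, 0, 0, 0, 0, 30], [0, 0, 0, 0, 0, 0, 30], [0, 0, 0, 0, 0, 0, 30]]}}

```text
t: 26.92
ee_pos: [0.5206, 0.1573, 0.0332]
tcp_rot: [-0.0, 0.69, 0.724, 0.0]
ft_force: [-0.6, -0.4, -0.3]
gripper_width: 0.03
grasp_force: 0.0
```

{"op": "carry_out", "data": {"plan": [[0, 0, -0.2, 0, 0, 0, 30], [0, 0, -0.6, 0, 0, 0, 30], [0, 0, -1, 0, 0, 0, 30], [0, 0, -1, 0, 0, 0, 30], [0, 0, -1, 0, 0, 0, 30], [0, 0, -0.5, 0, 0, 0, 30], [-0.7, 0, 0, 0, 0, 0, 30], [-0.7, 0, 0, 0, 0, 0, 30], [0, 0, 0, 0, 0, 0, 30], [0, 0, 0, 0, 0, 0, 30]]}}

```text
t: 28.18
ee_pos: [0.5239, 0.0875, 0.2486]
tcp_rot: [-0.0, 0.69, 0.724, 0.001]
ft_force: [0.5, 0.3, 0.7]
gripper_width: 0.0299
grasp_force: 0.0
```

```bash
python3 - <<'E'
from h import *
c=snap('w8'); s=env.get_state(); print(np.round(s['ee_pos'],4),np.round(s['ft_force'],1))
c3=pickle.load(open('w3.pkl','rb'))
# expected plate-top corners (z=.062) of a home cassette, and observed intensity along its long mid-sides
o=np.array([.51355,.155,0])+Rh@[.0068,0,.048]
for n,q in {'-x+y':(-.06,.055,.014),'+x+y':(.06,.055,.014),'+x-y':(.06,-.055,.014),'-x-y':(-.06,-.055,.014),'rib':(0,0,.044)}.items(): print(n,np.round(proj(c,o+Rh@np.array(q)),1))
g=cv2.cvtColor(c['image'],cv2.COLOR_RGB2GRAY)
def prof(y,x0,x1,z):
    # intensity along head x at given head y,z
    C=np.array([.51355,.155,0]); xs=np.arange(x0,x1,2)
    return [int(g[int(round(v)),int(round(u))]) for u,v in (proj(c,C+Rh@np.array([x/1e3,y/1e3,z])) for x in xs)]
print('lip end y=40',list(zip(range(-84,-44,2),prof(40,-84,-44,.062))))
print('catch y=0',list(zip(range(50,92,2),prof(0,50,92,.064))))
print('catch y=35',list(zip(range(50,92,2),prof(35,50,92,.062))))
E
```

```text
[0.5239 0.0878 0.2485] [ 0.8 -0.4  0.3]
-x+y [249.3  73.6]
+x+y [380.8  73.6]
+x-y [375.4 193.6]
-x-y [254.6 193.6]
rib [315.1 136.2]
lip end y=40 [(-84, 13), (-82, 28), (-80, 30), (-78, 48), (-76, 132), (-74, 140), (-72, 141), (-70, 146), (-68, 143), (-66, 148), (-64, 146), (-62, 119), (-60, 142), (-58, 143), (-56, 145), (-54, 134), (-52, 139), (-50, 145), (-48, 130), (-46, 123)]
catch y=0 [(50, 44), (52, 50), (54, 55), (56, 50), (58, 51), (60, 77), (62, 126), (64, 46), (66, 32), (68, 33), (70, 53), (72, 71), (74, 70), (76, 75), (78, 75), (80, 68), (82, 74), (84, 73), (86, 14), (88, 14), (90, 18)]
catch y=35 [(50, 120), (52, 115), (54, 121), (56, 124), (58, 124), (60, 129), (62, 158), (64, 159), (66, 127), (68, 135), (70, 157), (72, 155), (74, 59), (76, 34), (78, 43), (80, 34), (82, 44), (84, 30), (86, 10), (88, 11), (90, 4)]
```

{"op": "carry_out", "data": {"plan": [[0.8, -0.8, 0, 0, 0, 0, 30], [0.8, -0.8, 0, 0, 0, 0, 30], [0, 0, 0, 0, 0, 0, 30], [0, 0, 0, 0, 0, 0, 30], [0, 0, 0, 0, 0, 0, 30]]}}

```text
t: 28.85
ee_pos: [0.4411, 0.1629, 0.2482]
tcp_rot: [-0.0, 0.69, 0.724, 0.001]
ft_force: [-0.5, -0.8, 0.6]
gripper_width: 0.0299
grasp_force: 0.0
```

```bash
python3 - <<'E'
from h import *
c8=pickle.load(open('w8.pkl','rb')); c9=snap('w9'); C=np.array([.51355,.155,0])
def panels(c):
    im=cv2.GaussianBlur(c['image'],(5,5),0).astype(int); m=((im[:,:,2]-im[:,:,0]>6)&(im.max(2)>60)).astype(np.uint8)*255
    m=cv2.morphologyEx(m,cv2.MORPH_CLOSE,np.ones((9,9)))
    out=[]
    for k in cv2.findContours(m,0,2)[0]:
        r=cv2.minAreaRect(k); p=Rh.T@(onz(c,*r[0],.062)-C)
        if cv2.contourArea(k)>250 and abs(p[0])<.1 and abs(p[1])<.075:
            q=k[:,0,:]; s=q.sum(1); d=q[:,0]-q[:,1]
            out.append((p[0],np.array([q[s.argmin()],q[d.argmax()],q[s.argmax()],q[d.argmin()]]),cv2.contourArea(k)))
    return sorted(out,key=lambda o:o[0])
A8,A9=panels(c8),panels(c9)
for a in A8+A9: print(round(a[0]*1e3),a[1].tolist(),a[2])
for a,b in zip(A8,A9):
    for p,q in zip(a[1],b[1]):
        r,e=tri(c8,p,c9,q); print(np.round((Rh.T@(r-C))*1e3,1),round(e*1e3,2))
# catch: same profile before (w3) and now
for n in('w3','w8','w9'):
    c=pickle.load(open(n+'.pkl','rb')); g=cv2.cvtColor(c['image'],cv2.COLOR_RGB2GRAY)
    print(n,[int(g[int(round(v)),int(round(u))]) for u,v in (proj(c,C+Rh@np.array([x/1e3,0,.077])) for x in range(54,96,2))])
E
```

```text
-27 [[258, 83], [300, 83], [301, 184], [261, 184]] 4243.0
40 [[330, 83], [372, 84], [367, 184], [328, 183]] 4221.5
78 [[385, 113], [397, 112], [395, 158], [382, 157]] 631.5
-26 [[342, 171], [382, 171], [377, 260], [340, 259]] 3520.0
40 [[410, 171], [450, 171], [441, 260], [403, 259]] 3392.5
81 [[463, 199], [475, 200], [469, 240], [459, 239]] 485.0
[-45.8  46.7  62.6] 0.81
[-7.1 46.6 63.7] 0.48
[ -7.2 -45.8  60.7] 0.48
[-46.5 -45.4  60.1] 0.87
[20.3 46.6 63.3] 0.63
[59.2 46.2 62.3] 0.26
[ 58.  -44.9  64.7] 0.71
[ 19.6 -44.6  61.5] 0.08
[70.5 20.4 72.8] 0.34
[79.9 20.7 78.7] 0.34
[ 81.3 -20.1  73.6] 1.18
[ 68.9 -18.4  77.8] 0.42
w3 [153, 153, 147, 76, 30, 31, 32, 51, 72, 67, 66, 70, 69, 71, 41, 4, 7, 5, 29, 45, 120]
w8 [50, 51, 77, 126, 46, 33, 33, 53, 71, 70, 70, 72, 70, 71, 54, 13, 11, 1, 10, 33, 39]
w9 [118, 131, 101, 34, 29, 31, 38, 63, 69, 73, 72, 72, 70, 68, 36, 4, 12, 29, 28, 104, 176]
```

The plate top measures about z=62 mm at both ends, so it is flat and home on the 48 mm ledge. The catch is in the same place as before the fit (forward), and the robot is clear.

```bash
python3 -c "
from h import *
print(sign_off())"
```

```text
the job is handed in; nothing more can be done
None
```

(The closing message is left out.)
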